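Find the tired shock mount and push its tag down

TASK

Three spring shock mounts of the marking machine stand in a row on the check plate. With the fingertips press each round rubber cap about halfway down, one after another from the robot's left to its right, to feel which spring is the softest; then push that mount's tag fully down, leaving the other two tags up and all three caps free. Only press: do not pull a tag up, and do not pick up or shift the loose things lying about.

Things in the scene. Friction and masses are not known exactly. Their poses are not given: they have to be found in the camera images.
- plate: aluminium check plate, fixed, 190 (x) x 410 (y) x 10 mm; origin at the centre of its underside, on the table. Its +y runs along the row of mounts towards the robot's left. The three mounts stand along it about 130 mm apart (within 12 mm), in random order
- mount_a: spring shock mount A, bolted to the plate, its axes along the plate's; the three look alike, their letters say nothing of place or softness. Grey base 140 (x) x 72 (y) x 12 mm, centred at x = -5 mm; origin on the plate's top face (10 mm over the table). Round cap on a coil spring at x = +30 mm, push-down tag at x = -45 mm (robot side)
- cap_a_top (a point): centre of the top face of mount A's black rubber cap, 44 mm across and 16 mm thick; 74 mm above the mount's origin when unloaded; moves down with the cap. Under it a spring in a cup 48 mm wide, top 24 mm above the origin
- cap_a (a joint): how far this cap is pressed down, m: 0 unloaded (within 0.2 mm), 0.010 bottomed; springs back. Force rises evenly with depth. At 6 mm a cap takes between 2 and 11 N according to its spring; the softest takes only about half of the next softest
- tag_a_top (a point): centre of the top face of mount A's steel tag, a T-shaped tab 16 (x) x 32 (y) mm on top, 5 mm thick, nearly 66 mm above the mount's origin when up, 52 mm when fully down. It slides in a black housing 22 (x) x 36 (y) mm, top 46 mm above the origin
- tag_a (a joint): how far this tag is pushed down, m: starts between 0 and 0.003 (up), 0.014 fully down on its stop. Friction (about 3 N) keeps it where it is left; it can also be pulled up to -0.008, which is not wanted
- mount_b: spring shock mount B, bolted to the plate, its axes along the plate's; the three look alike, their letters say nothing of place or softness. Grey base 140 (x) x 72 (y) x 12 mm, centred at x = -5 mm; origin on the plate's top face (10 mm over the table). Round cap on a coil spring at x = +30 mm, push-down tag at x = -45 mm (robot side)
- cap_b_top (a point): centre of the top face of mount B's black rubber cap, 44 mm across and 16 mm thick; 74 mm above the mount's origin when unloaded; moves down with the cap. Under it a spring in a cup 48 mm wide, top 24 mm above the origin
- cap_b (a joint): how far this cap is pressed down, m: 0 unloaded (within 0.2 mm), 0.010 bottomed; springs back. Force rises evenly with depth. At 6 mm a cap takes between 2 and 11 N according to its spring; the softest takes only about half of the next softest
- tag_b_top (a point): centre of the top face of mount B's steel tag, a T-shaped tab 16 (x) x 32 (y) mm on top, 5 mm thick, nearly 66 mm above the mount's origin when up, 52 mm when fully down. It slides in a black housing 22 (x) x 36 (y) mm, top 46 mm above the origin
- tag_b (a joint): how far this tag is pushed down, m: starts between 0 and 0.003 (up), 0.014 fully down on its stop. Friction (about 3 N) keeps it where it is left; it can also be pulled up to -0.008, which is not wanted
- mount_c: spring shock mount C, bolted to the plate, its axes along the plate's; the three look alike, their letters say nothing of place or softness. Grey base 140 (x) x 72 (y) x 12 mm, centred at x = -5 mm; origin on the plate's top face (10 mm over the table). Round cap on a coil spring at x = +30 mm, push-down tag at x = -45 mm (robot side)
- cap_c_top (a point): centre of the top face of mount C's black rubber cap, 44 mm across and 16 mm thick; 74 mm above the mount's origin when unloaded; moves down with the cap. Under it a spring in a cup 48 mm wide, top 24 mm above the origin
- cap_c (a joint): how far this cap is pressed down, m: 0 unloaded (within 0.2 mm), 0.010 bottomed; springs back. Force rises evenly with depth. At 6 mm a cap takes between 2 and 11 N according to its spring; the softest takes only about half of the next softest
- tag_c_top (a point): centre of the top face of mount C's steel tag, a T-shaped tab 16 (x) x 32 (y) mm on top, 5 mm thick, nearly 66 mm above the mount's origin when up, 52 mm when fully down. It slides in a black housing 22 (x) x 36 (y) mm, top 46 mm above the origin
- tag_c (a joint): how far this tag is pushed down, m: starts between 0 and 0.003 (up), 0.014 fully down on its stop. Friction (about 3 N) keeps it where it is left; it can also be pulled up to -0.008, which is not wanted
- collar: loose steel shaft collar, 30 mm across, 12 mm high, on the plate between two mounts; origin under its centre; bystander
- foot: loose dark steel levelling foot, 28 mm across, 28 mm high, on the plate between two mounts; origin under its centre; bystander
- screwdriver: loose screwdriver lying on the table between robot and plate, roughly along the plate; bystander
- mug: white mug, 76 mm across, 90 mm high, beyond the plate; origin under its centre; bystander
- cleaner: white bottle, 56 mm across, 110 mm high, beyond the plate; origin under its centre; bystander
- blank: brass marking blank, 60 mm across, 6 mm thick, on the table beyond the plate; bystander
- wrench: loose wrench lying on the table beside the plate's right end; bystander

How it is judged:
By the outcome, as a careful person would: the job done as asked, in the order asked, and still so for the second after the job is handed in, with the robot touching nothing.
It also fails if it takes over 58 s, if anything falls off the work surface, if the arm or the gripper's body presses on something with over 40 N, if the wrist force passes 120 N, or if a joint passes its speed limit or range.

ROBOT

A 7-joint arm with a two-finger parallel gripper is mounted at the origin on the work surface. World frame = base frame: x ahead of the robot, y to its left, z up, the work surface at z = 0. Lengths are in m, angles in rad, forces in N, time in s.
With the tool pointing down it reaches from about 0.425 to 0.925 m from the base axis. Payload 6.8 kg.
Tool frame: the origin (TCP) lies on the centre line of the jaws, within the pads' length; the fingertips stand ctrl.tips_ahead ahead of it and the grasp point (between the pads) lies 11 mm behind it (ctrl.tips_ahead is the distance from the TCP to the fingertips, in m); z points along the fingers, y is the line along which they close (so a half turn about z gives the same grasp; the last joint's range is limited). The gripper opens to 88 mm and grips with 3 to 60 N. Pads are 20 mm wide; open, the fingers measure 115 mm over their backs; the gripper's body (75 mm by 178 mm) begins 61 mm behind the grasp point.
Start: joints at [1.012, 0.477, 0.022, 1.555, -0.011, 1.109, -0.083], TCP at [0.294, -0.608, 0.231] pointing down, gripper open.
Joint ranges: [-2.96, 2.96], [-0.34, 2.1], [-1.41, 1.46], [0.24, 2.44], [-1.37, 4.51], [0.17, 1.92], [-2.96, 2.96]. Speed limits (rad/s): [2.39, 2.39, 3.14, 3.14, 3.14, 3.14, 3.14].

INTERFACE

Orientations are given as [roll, pitch, yaw] about the fixed x, y, z axes, in that order (R = Rz(yaw) Ry(pitch) Rx(roll)).
In Python, from plant import ctrl, vision gives the robot as it stands. The module is installed in compiled form; this text tells all that it offers.
- The arm moves only by the shell command python3 -m inch 'ROWS' [FORCE]. ROWS is JSON, a list of rows, each an object with "dp": the shift along the tool's x, y, z in m, a list of three; "twist": the turn about the tool's z in degrees; "hand": the opening in per cent of the stroke, from 0 (shut) to 100 (fully open). A call has 1 to 10 rows; each row is the pose to reach, as a shift and turn from the pose commanded when the call began, along the tool's axes at that moment; what a row does not reach only later rows make up. A row lasts 1/10 s, in which the tool goes at most 50 mm and 8.59 degrees, less where a joint would pass 70% of its speed; a pose out of reach is approached as far as the arm can. A call with a gripper value outside its range is refused whole. The fingers move at their own pace and stop on an object; FORCE is the grip in N (left out, the last holds). Time passes only in rows, so rows that repeat a pose let the fingers close. It gives the time, the measured TCP pose, the force, the opening and the grip force at its end, in the units of the state.
- ctrl.get_state(): the state, without advancing time (a new reading comes with each control period).
- vision.grab_frame(name): name is "scene" or "top" or "wrist"; returns a dict with "img" (480x640x3 uint8, red, green, blue), "fovy" (degrees; the focal length in pixels is half the picture's height over the tangent of half this angle, whatever the lens; pixels are square), "cx", "cy" (the principal point, pixels), "dist" ([k1, k2, p1, p2, k3] as OpenCV has them; the pictures are not rectified), "rvec" (rotation vector, rad) and "tvec" (3), from world to camera coordinates, as OpenCV has them; the wrist camera has in their place "T_tool_cam" (4x4, takes a point from camera to tool coordinates, whose origin is the TCP and whose axes are the flange's). Camera axes: x right, y down, z forward; pixel columns grow to the right and rows downward; lengths in m; the calibration is good to about 2 mm. A picture is of the moment at which its call begins: read the wrist's pose just before it. There is no depth.
- ctrl.close_job(): hands the job in; it is judged then, once.
The state is a dict: "clock": time; "joints": joint angles; "joint_vel": joint speeds; "joint_torque": joint torques, N m; "eef_pos": TCP position; "tool_rot": TCP orientation; "contact_force": force on the tool from outside, world axes, zero at the start; "moment": the same for the moment, N m; "gripper_width": opening from 0.0 (shut) to 1.0 (fully open); "grip_force": force on a finger pad.
Only numpy, scipy, OpenCV 4.12 (cv2) and the standard library are available. Lean on these libraries where they do the work, as an engineer would, in place of code of your own. Each camera call takes 0.05 s, during which the arm holds its last target. There are 200 camera calls.

## Working session

There is one attempt and no reset: what is moved stays moved. The work goes in short steps, Python scripts to look and compute and a shell command to move; the robot and the scene stay as the last step left them, time stands still between calls to the robot, and variables do not carry over. Pictures are saved under pics/ and viewed, at most 10 in all, crops included, and the job is handed in when it is done.

```bash
mkdir -p pics
python3 - <<'E'
from plant import ctrl, vision
import cv2
for n in ("top","scene"):
    f=vision.grab_frame(n); cv2.imwrite(f"pics/{n}0.png",f["img"][:,:,::-1])
    print({k:v for k,v in f.items() if k!="img"})
s=ctrl.get_state(); print(s, ctrl.tips_ahead)
E
```

```text
{'fovy': 54.85480017730559, 'cx': 320.8841708350197, 'cy': 241.37430708893586, 'dist': array([-0.08800806,  0.        ,  0.        ,  0.        ,  0.        ]), 'rvec': array([ 2.15102391, -2.12888759,  0.18691901]), 'tvec': array([-0.07381168,  0.60454206,  0.90559353])}
{'fovy': 53.507924439854825, 'cx': 319.77980437321156, 'cy': 236.5229660191493, 'dist': array([0.00021913, 0.        , 0.        , 0.        , 0.        ]), 'rvec': array([ 2.18053216,  1.44748945, -0.42738789]), 'tvec': array([-0.17583815, -0.41992635,  1.1478812 ])}
{'clock': 0.1, 'joints': array([ 1.01189801,  0.47771406,  0.02234308,  1.55629494, -0.0114896 ,
        1.10929029, -0.08311744]), 'joint_vel': array([ 0.00147375, -0.00070625, -0.0010332 , -0.00327564,  0.00127067,
       -0.00010846, -0.00011972]), 'joint_torque': array([ 3.52320028e-03, -5.84092176e+01,  1.53953601e+00, -2.73312753e+01,
       -5.42935194e-02,  1.31196770e-02,  4.96593589e-05]), 'eef_pos': array([ 0.29385806, -0.60712052,  0.22980555]), 'tool_rot': array([-3.14001906e+00,  1.23177943e-04,  4.50805846e-01]), 'contact_force': array([-0.02745649,  0.13817232, -0.13520096]), 'moment': array([ 0.04725007, -0.01963892,  0.00265024]), 'grip_force': 0.0, 'gripper_width': 0.9997265476395789} 0.008
```

View pics/top0.png

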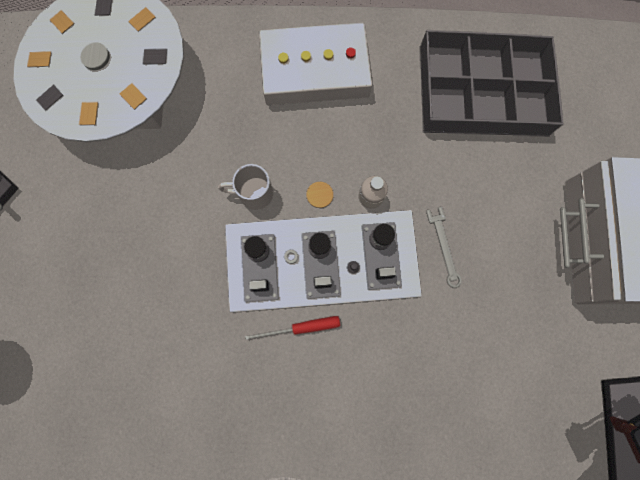

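View pics/scene0.png

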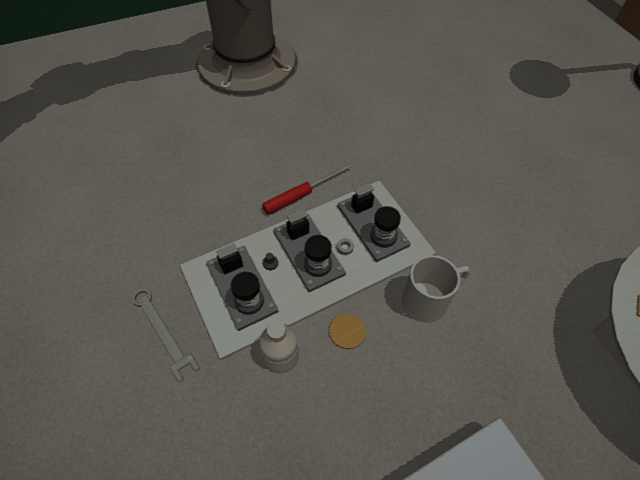

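The top picture shows the row: caps at about (256,247), (320,243), (384,236) and tags at (258,285), (322,282), (386,272), left to right. The collar is at (291,257) and the foot at (353,267). The scene view agrees. Next I enlarge the row.

Run:
```python
import cv2
i=cv2.imread("pics/top0.png")[205:315,220:420]
cv2.imwrite("pics/top0c.png",cv2.resize(i,None,fx=4,fy=4,interpolation=cv2.INTER_CUBIC))
```

```text
(no output)
```

View pics/top0c.png

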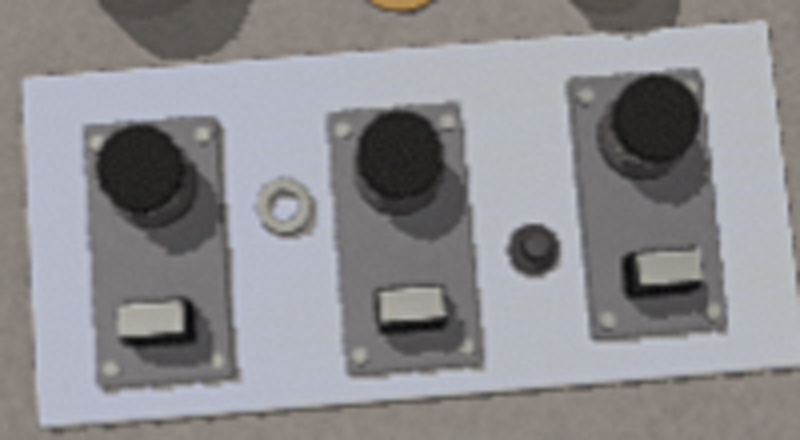

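The crop shows cap tops at (141,168), (400,153), (657,117) and tag tops at (152,320), (412,306), (668,268), in crop pixels (4x).

```bash
cat > h.py <<'E'
import numpy as np, cv2
from plant import ctrl, vision
def ray(f,uv):
    fl=240/np.tan(np.radians(f["fovy"]/2)); K=np.array([[fl,0,f["cx"]],[0,fl,f["cy"]],[0,0,1]])
    return cv2.undistortPoints(np.array(uv,float).reshape(-1,1,2),K,f["dist"])[:,0]
def onplane(f,uv,z,R=None,c=None):
    if R is None:
        R=cv2.Rodrigues(f["rvec"])[0].T; c=-R@f["tvec"]
    d=np.c_[ray(f,uv),np.ones(len(uv))]@R.T
    return c+d*((z-c[2])/d[:,2])[:,None]
def tool(pt,yaw_des):
    "pt: world target for TCP -> dp in tool axes and twist"
    from scipy.spatial.transform import Rotation as Ro
    s=ctrl.get_state(); R=Ro.from_euler('xyz',s["tool_rot"]).as_matrix()
    return R.T@(np.array(pt)-s["eef_pos"]), -np.degrees(yaw_des-s["tool_rot"][2]), s
E
python3 - <<'E'
from h import *
f=vision.grab_frame("top")
un=lambda L:[((u+.5)/4-.5+220,(v+.5)/4-.5+205) for u,v in L]
C=onplane(f,un([(141,168),(400,153),(657,117)]),.084)
T=onplane(f,un([(152,320),(412,306),(668,268)]),.0745)
P=onplane(f,un([(22,78),(768,22),(42,427)]),.01)
print(C,T,P,sep="\n")
for a,b in zip(C,T): print(np.linalg.norm((a-b)[:2]),np.degrees(np.arctan2(*(a-b)[1::-1])))
d=P[0]-P[1];print(np.linalg.norm(d),np.degrees(np.arctan2(-d[0],d[1])));d=P[0]-P[2];print(np.linalg.norm(d),np.degrees(np.arctan2(d[1],d[0])))
d=C[0]-C[2];print(np.linalg.norm(d)/2,np.degrees(np.arctan2(-d[0],d[1])))
B=onplane(f,un([(84,126),(217,118),(235,378),(100,388)]),.022);print(B.mean(0))
E
```

```text
[[ 0.58760023  0.06397972  0.084     ]
 [ 0.59660592 -0.06477303  0.084     ]
 [ 0.61631785 -0.19336797  0.084     ]]
[[ 0.51282085  0.05738951  0.0745    ]
 [ 0.52123287 -0.07155417  0.0745    ]
 [ 0.54141287 -0.19935072  0.0745    ]]
[[ 0.64760282  0.14045129  0.01      ]
 [ 0.68364167 -0.26621044  0.01      ]
 [ 0.46015518  0.1220876   0.01      ]]
0.07506920768845833 5.036395259972288
0.07567747477144532 5.140921866843126
0.07514353416117489 4.566591036872548
0.4082555080015639 5.064389672746711
0.18834501201997358 5.595242976398808
0.12947252206522422 6.367337627221007
[0.55283048 0.06156696 0.022     ]
```

Run:
```python
from h import *
print(*tool([.588,.064,.16],.088))
```

```text
[ 0.55716806 -0.47588088  0.07051747] 20.78689861863339 {'clock': 0.15, 'joints': array([ 1.01192314,  0.47762472,  0.02234761,  1.55620046, -0.01151212,
        1.10928572, -0.08308522]), 'joint_vel': array([ 1.30368186e-03, -3.19648372e-04,  9.87605915e-04, -1.05729431e-03,
        3.72673380e-04, -3.11719703e-05, -2.19483774e-05]), 'joint_torque': array([ 2.56787309e-03, -5.83289123e+01,  1.53669823e+00, -2.72876877e+01,
       -5.42171916e-02,  1.44835070e-02,  7.12283804e-05]), 'eef_pos': array([ 0.29387597, -0.60717498,  0.22990543]), 'tool_rot': array([-3.14020509e+00,  8.67780334e-05,  4.50799822e-01]), 'contact_force': array([0.60868155, 0.04109346, 0.2618035 ]), 'moment': array([-0.02060729,  0.05162276,  0.03259609]), 'grip_force': 0.0, 'gripper_width': 1.0001410604810992}
```

```bash
python3 -m inch '[{"dp":[0.037,-0.032,0],"twist":2,"hand":0},{"dp":[0.074,-0.063,0],"twist":4,"hand":0},{"dp":[0.111,-0.095,0],"twist":6,"hand":0},{"dp":[0.149,-0.127,0],"twist":8,"hand":0},{"dp":[0.186,-0.159,0],"twist":10,"hand":0},{"dp":[0.223,-0.19,0],"twist":12,"hand":0},{"dp":[0.26,-0.222,0],"twist":14,"hand":0},{"dp":[0.297,-0.254,0],"twist":16,"hand":0},{"dp":[0.334,-0.286,0],"twist":18,"hand":0},{"dp":[0.371,-0.317,0],"twist":20.8,"hand":0}]' 10
python3 - <<'E'
from h import *
a=tool([.588,.064,.16],.088);print(a[:2],a[2]["eef_pos"])
E
```

```text
clock: 1.15
eef_pos: [0.4902, -0.1587, 0.2307]
tool_rot: [3.142, -0.0, 0.086]
contact_force: [1.0, 0.2, 0.2]
gripper_width: 0.125
grip_force: 0.0
(array([ 0.11658903, -0.2134458 ,  0.07068339]), np.float64(-0.11269130202027472)) [ 0.49018223 -0.15866828  0.23070202]
```

```bash
python3 -m inch '[{"dp":[0.02,-0.036,0.01],"twist":0,"hand":0},{"dp":[0.04,-0.072,0.02],"twist":0,"hand":0},{"dp":[0.06,-0.108,0.03],"twist":0,"hand":0},{"dp":[0.08,-0.144,0.04],"twist":0,"hand":0},{"dp":[0.1,-0.18,0.05],"twist":0,"hand":0},{"dp":[0.117,-0.213,0.06],"twist":0,"hand":0},{"dp":[0.117,-0.213,0.06],"twist":0,"hand":0},{"dp":[0.117,-0.213,0.06],"twist":0,"hand":0},{"dp":[0.117,-0.213,0.06],"twist":0,"hand":0}]'
python3 - <<'E'
from h import *
a=tool([.588,.064,.12],.088);print(a[:2],a[2]["eef_pos"])
f=vision.grab_frame("wrist"); cv2.imwrite("pics/w1.png",f["img"][:,:,::-1]); print(f["T_tool_cam"],f["fovy"],f["cx"],f["cy"],f["dist"])
E
```

```text
clock: 2.05
eef_pos: [0.5876, 0.0602, 0.1706]
tool_rot: [3.141, 0.0, 0.086]
contact_force: [0.1, -0.7, -0.4]
gripper_width: 0.007
grip_force: 0.0
(array([ 0.00078918, -0.00384207,  0.05064442]), np.float64(-0.11354142336769983)) [0.58756343 0.06015696 0.17064861]
[[ 1.64586961e-03 -9.64098788e-01 -2.65538732e-01  7.29941129e-02]
 [ 9.99998636e-01  1.55013354e-03  5.70107018e-04  1.97078084e-04]
 [-1.38018989e-04 -2.65539309e-01  9.64100024e-01 -1.53168091e-01]
 [ 0.00000000e+00  0.00000000e+00  0.00000000e+00  1.00000000e+00]] 58.463774220659836 318.9074242945608 246.72975217772503 [-0.02449987  0.          0.          0.          0.        ]
```

View pics/w1.png

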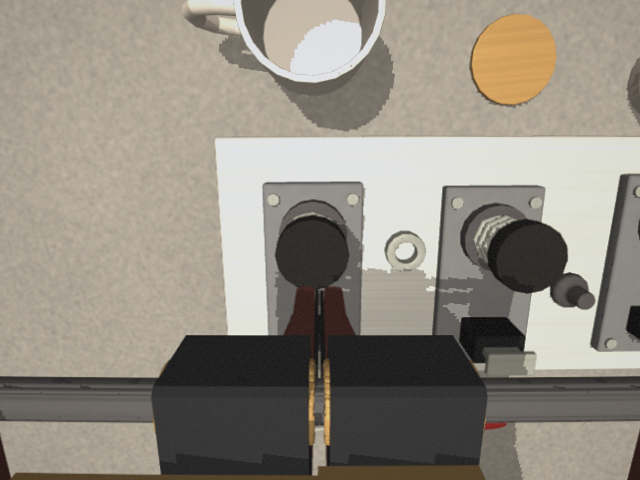

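The wrist picture shows the left cap centre near (312,252), the middle cap near (527,256), and the closed fingertips pointing at the left cap near (320,290).

```bash
python3 - <<'E'
from h import *
from scipy.spatial.transform import Rotation as Ro
s=ctrl.get_state(); R=Ro.from_euler('xyz',s["tool_rot"]).as_matrix()
f=vision.grab_frame("wrist"); T=f["T_tool_cam"]
print(s["eef_pos"],s["joint_vel"])
print(onplane(f,[(312,252),(527,256)],.084,R@T[:3,:3],s["eef_pos"]+R@T[:3,3]))
E
python3 -m inch '[{"dp":[0.001,-0.002,0.02],"twist":0,"hand":0},{"dp":[0.001,-0.002,0.045],"twist":0,"hand":0},{"dp":[0.001,-0.002,0.062],"twist":0,"hand":0},{"dp":[0.001,-0.002,0.066],"twist":0,"hand":0},{"dp":[0.001,-0.002,0.066],"twist":0,"hand":0},{"dp":[0.001,-0.002,0.066],"twist":0,"hand":0}]'
```

```text
[0.58768732 0.0598762  0.17086269] [ 0.00651066 -0.00348441  0.00035936 -0.00090025  0.00099349 -0.00017784
 -0.00196281]
[[ 0.59106326  0.06377262  0.084     ]
 [ 0.59954526 -0.06230614  0.084     ]]
clock: 2.75
eef_pos: [0.5894, 0.0635, 0.1058]
tool_rot: [3.142, -0.002, 0.087]
contact_force: [-0.0, 0.3, -0.4]
gripper_width: 0.012
grip_force: 0.0
```

```bash
python3 -m inch '[{"dp":[0,0,0.006],"twist":0,"hand":0},{"dp":[0,0,0.011],"twist":0,"hand":0},{"dp":[0,0,0.013],"twist":0,"hand":0},{"dp":[0,0,0.013],"twist":0,"hand":0},{"dp":[0,0,0.013],"twist":0,"hand":0}]'
python3 -m inch '[{"dp":[0,0,0.002],"twist":0,"hand":0},{"dp":[0,0,0.003],"twist":0,"hand":0},{"dp":[0,0,0.003],"twist":0,"hand":0},{"dp":[0,0,0.003],"twist":0,"hand":0}]'
```

```text
clock: 3.25
eef_pos: [0.5886, 0.0638, 0.0918]
tool_rot: [3.141, 0.0, 0.088]
contact_force: [-0.4, 0.2, 1.6]
gripper_width: 0.003
grip_force: 0.9
clock: 3.65
eef_pos: [0.5887, 0.0639, 0.089]
tool_rot: [3.141, -0.0, 0.088]
contact_force: [-1.4, -0.2, 6.4]
gripper_width: 0.003
grip_force: 2.8
```

```bash
python3 -m inch '[{"dp":[0,0,0.0015],"twist":0,"hand":0},{"dp":[0,0,0.0015],"twist":0,"hand":0},{"dp":[0,0,0.0015],"twist":0,"hand":0},{"dp":[0,0,0.0015],"twist":0,"hand":0}]'
```

```text
clock: 4.05
eef_pos: [0.5888, 0.0639, 0.0878]
tool_rot: [3.141, -0.0, 0.088]
contact_force: [-2.4, -0.5, 7.6]
gripper_width: 0.003
grip_force: 3.7
```

```bash
python3 -m inch '[{"dp":[0,0,-0.012],"twist":0,"hand":0},{"dp":[0,0,-0.025],"twist":0,"hand":0},{"dp":[0,0.03,-0.025],"twist":0,"hand":0},{"dp":[-0.001,0.065,-0.025],"twist":0,"hand":0},{"dp":[-0.002,0.1,-0.025],"twist":0,"hand":0},{"dp":[-0.002,0.127,-0.025],"twist":0,"hand":0},{"dp":[-0.002,0.1275,-0.025],"twist":0,"hand":0},{"dp":[-0.002,0.1275,-0.02],"twist":0,"hand":0},{"dp":[-0.002,0.1275,-0.018],"twist":0,"hand":0},{"dp":[-0.002,0.1275,-0.018],"twist":0,"hand":0}]'
```

```text
clock: 5.05
eef_pos: [0.5975, -0.0613, 0.1048]
tool_rot: [-3.141, 0.001, 0.09]
contact_force: [-1.0, -1.0, -0.2]
gripper_width: 0.008
grip_force: 0.0
```

```bash
python3 -m inch '[{"dp":[0,0,0.006],"twist":0,"hand":0},{"dp":[0,0,0.011],"twist":0,"hand":0},{"dp":[0,0,0.014],"twist":0,"hand":0},{"dp":[0,0,0.014],"twist":0,"hand":0},{"dp":[0,0,0.014],"twist":0,"hand":0}]'
```

```text
clock: 5.55
eef_pos: [0.5978, -0.063, 0.0911]
tool_rot: [-3.141, 0.0, 0.088]
contact_force: [-0.8, 0.3, 0.5]
gripper_width: 0.007
grip_force: 0.6
```

```bash
python3 -m inch '[{"dp":[0,0,0.002],"twist":0,"hand":0},{"dp":[0,0,0.0035],"twist":0,"hand":0},{"dp":[0,0,0.0035],"twist":0,"hand":0},{"dp":[0,0,0.0035],"twist":0,"hand":0}]'; python3 -m inch '[{"dp":[0,0,0],"twist":0,"hand":0},{"dp":[0,0,0],"twist":0,"hand":0}]'
```

```text
clock: 5.95
eef_pos: [0.598, -0.0632, 0.0879]
tool_rot: [-3.142, -0.0, 0.088]
contact_force: [-0.9, 2.6, 2.5]
gripper_width: 0.004
grip_force: 1.9
clock: 6.15
eef_pos: [0.598, -0.0632, 0.0878]
tool_rot: [-3.142, -0.0, 0.088]
contact_force: [-0.6, 1.6, 4.1]
gripper_width: 0.005
grip_force: 2.0
```

```bash
python3 -m inch '[{"dp":[0,0,-0.012],"twist":0,"hand":0},{"dp":[0,0,-0.025],"twist":0,"hand":0},{"dp":[0.002,0.03,-0.025],"twist":0,"hand":0},{"dp":[0.004,0.065,-0.025],"twist":0,"hand":0},{"dp":[0.006,0.1,-0.025],"twist":0,"hand":0},{"dp":[0.008,0.13,-0.025],"twist":0,"hand":0},{"dp":[0.0085,0.13,-0.025],"twist":0,"hand":0},{"dp":[0.0085,0.13,-0.02],"twist":0,"hand":0},{"dp":[0.0085,0.13,-0.018],"twist":0,"hand":0},{"dp":[0.0085,0.13,-0.018],"twist":0,"hand":0}]'
```

```text
clock: 7.15
eef_pos: [0.6174, -0.1901, 0.1053]
tool_rot: [-3.141, 0.001, 0.09]
contact_force: [-0.7, -0.3, 0.8]
gripper_width: 0.004
grip_force: 0.0
```

```bash
python3 -m inch '[{"dp":[0,0,0.006],"twist":0,"hand":0},{"dp":[0,0,0.011],"twist":0,"hand":0},{"dp":[0,0,0.014],"twist":0,"hand":0},{"dp":[0,0,0.014],"twist":0,"hand":0},{"dp":[0,0,0.014],"twist":0,"hand":0}]'; python3 -m inch '[{"dp":[0,0,0.002],"twist":0,"hand":0},{"dp":[0,0,0.0035],"twist":0,"hand":0},{"dp":[0,0,0.0035],"twist":0,"hand":0},{"dp":[0,0,0.0035],"twist":0,"hand":0}]'; python3 -m inch '[{"dp":[0,0,0],"twist":0,"hand":0},{"dp":[0,0,0],"twist":0,"hand":0}]'
```

```text
clock: 7.65
eef_pos: [0.6177, -0.192, 0.0916]
tool_rot: [-3.142, 0.0, 0.088]
contact_force: [-0.2, -0.2, -0.4]
gripper_width: 0.005
grip_force: 0.1
clock: 8.05
eef_pos: [0.6179, -0.1921, 0.0884]
tool_rot: [3.141, -0.001, 0.088]
contact_force: [-0.0, -1.0, 1.6]
gripper_width: 0.002
grip_force: 0.8
clock: 8.25
eef_pos: [0.6179, -0.1921, 0.0884]
tool_rot: [3.141, -0.001, 0.088]
contact_force: [-0.1, -0.3, 1.0]
gripper_width: 0.005
grip_force: 0.8
```

```bash
python3 -m inch '[{"dp":[0,0,0.0007],"twist":0,"hand":0},{"dp":[0,0,0.0007],"twist":0,"hand":0},{"dp":[0,0,0.0007],"twist":0,"hand":0}]'
python3 - <<'E'
from h import *
F=[]
for i in range(8):
    vision.grab_frame("wrist"); s=ctrl.get_state(); F.append([*s["contact_force"],s["grip_force"],s["eef_pos"][2]])
print(np.mean(F,0),np.std(F,0))
E
```

```text
clock: 8.55
eef_pos: [0.6179, -0.1921, 0.0876]
tool_rot: [3.141, -0.001, 0.088]
contact_force: [1.0, 0.2, 0.9]
gripper_width: 0.006
grip_force: 1.0
[ 1.24321306 -0.47096653  1.88183624  0.95763159  0.0875646 ] [4.36912822e-01 3.74103877e-01 4.00115395e-01 3.94073650e-03
 1.66908819e-05]
```

Pressed to the same height, the right cap gives 1.9 N, against about 3.3 N for the middle and 7.6 N for the left. The cleaner pad readings are 0.96, 2.0 and 3.7. So the right mount is the softest, and I go to its tag.

```bash
python3 -m inch '[{"dp":[0,0,-0.012],"twist":0,"hand":0},{"dp":[0,0,-0.03],"twist":0,"hand":0},{"dp":[0,0,-0.04],"twist":0,"hand":0},{"dp":[-0.025,0,-0.04],"twist":0,"hand":0},{"dp":[-0.05,0,-0.04],"twist":0,"hand":0},{"dp":[-0.07,0,-0.04],"twist":0,"hand":0},{"dp":[-0.075,0,-0.04],"twist":0,"hand":0},{"dp":[-0.075,0,-0.04],"twist":0,"hand":0},{"dp":[-0.075,0,-0.04],"twist":0,"hand":0}]'
python3 - <<'E'
from h import *
f=vision.grab_frame("top")
i=f["img"][205:315,220:420,::-1]
j=vision.grab_frame("scene")["img"][170:350,170:450,::-1]
a=cv2.resize(i,(800,440)); b=cv2.resize(j,(800,514)); cv2.imwrite("pics/s2.png",b)
s=ctrl.get_state();print(s["eef_pos"])
E
```

```text
clock: 9.85
eef_pos: [0.5441, -0.1984, 0.1278]
tool_rot: [3.142, -0.001, 0.088]
contact_force: [1.0, -0.4, 0.7]
gripper_width: 0.009
grip_force: 0.0
[ 0.5441589  -0.19821107  0.12757792]
```

View pics/s2.png

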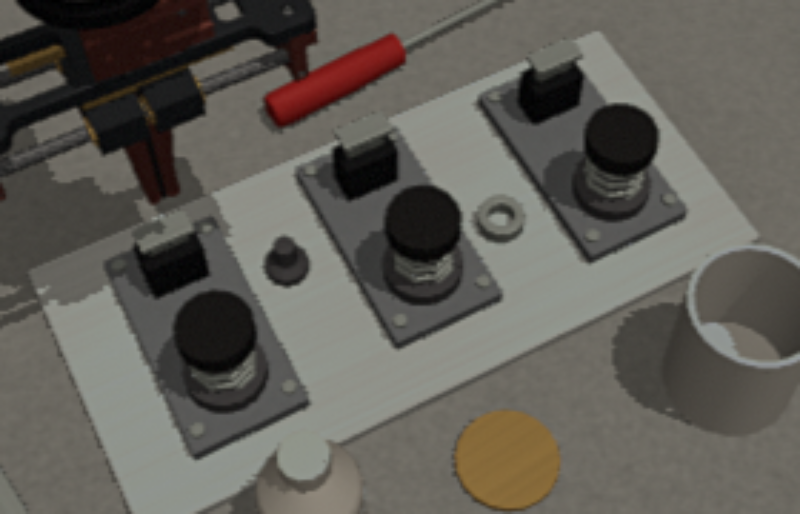

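The fingertips hang above the right mount's tag (crop (165,195), tag at (168,232)). All the caps are up and the loose parts are undisturbed. Now I press.

```bash
python3 -m inch '[{"dp":[-0.001,0,0.015],"twist":0,"hand":0},{"dp":[-0.001,0,0.03],"twist":0,"hand":0},{"dp":[-0.001,0,0.04],"twist":0,"hand":0},{"dp":[-0.001,0,0.046],"twist":0,"hand":0},{"dp":[-0.001,0,0.050],"twist":0,"hand":0},{"dp":[-0.001,0,0.053],"twist":0,"hand":0},{"dp":[-0.001,0,0.055],"twist":0,"hand":0},{"dp":[-0.001,0,0.056],"twist":0,"hand":0},{"dp":[-0.001,0,0.056],"twist":0,"hand":0}]';python3 -m inch '[{"dp":[0,0,0.001],"twist":0,"hand":0},{"dp":[0,0,0.002],"twist":0,"hand":0},{"dp":[0,0,0.002],"twist":0,"hand":0},{"dp":[0,0,0.002],"twist":0,"hand":0}]'
```

```text
clock: 10.85
eef_pos: [0.5423, -0.1988, 0.0716]
tool_rot: [3.141, -0.001, 0.088]
contact_force: [0.2, -0.3, -0.1]
gripper_width: 0.004
grip_force: 0.0
clock: 11.25
eef_pos: [0.5425, -0.1989, 0.0703]
tool_rot: [3.141, -0.001, 0.088]
contact_force: [-2.3, 0.9, 8.1]
gripper_width: 0.007
grip_force: 3.8
```

```bash
python3 -m inch '[{"dp":[0,0,0.001],"twist":0,"hand":0},{"dp":[0,0,0.001],"twist":0,"hand":0},{"dp":[0,0,0.001],"twist":0,"hand":0}]';python3 -m inch '[{"dp":[0,0,0.001],"twist":0,"hand":0},{"dp":[0,0,0.001],"twist":0,"hand":0},{"dp":[0,0,0.001],"twist":0,"hand":0}]'
```

```text
clock: 11.55
eef_pos: [0.5426, -0.199, 0.0702]
tool_rot: [3.141, -0.001, 0.088]
contact_force: [-3.8, 1.8, 16.1]
gripper_width: 0.004
grip_force: 7.8
clock: 11.85
eef_pos: [0.5426, -0.199, 0.0701]
tool_rot: [3.141, -0.001, 0.087]
contact_force: [-7.9, 2.9, 23.9]
gripper_width: 0.006
grip_force: 11.9
```

The tag is on its stop: the force climbs to 24 N with no further travel. I lift straight up and check.

```bash
python3 -m inch '[{"dp":[0,0,-0.01],"twist":0,"hand":0},{"dp":[0,0,-0.03],"twist":0,"hand":0},{"dp":[0,0,-0.07],"twist":0,"hand":0},{"dp":[0,0,-0.11],"twist":0,"hand":0},{"dp":[-0.03,0.03,-0.13],"twist":0,"hand":0},{"dp":[-0.05,0.07,-0.13],"twist":0,"hand":0},{"dp":[-0.05,0.1,-0.13],"twist":0,"hand":0},{"dp":[-0.05,0.1,-0.13],"twist":0,"hand":0},{"dp":[-0.05,0.1,-0.13],"twist":0,"hand":0}]'
python3 - <<'E'
from h import *
j=vision.grab_frame("scene")["img"][170:350,170:450,::-1]
cv2.imwrite("pics/s3.png",cv2.resize(j,(800,514)))
E
```

```text
clock: 12.75
eef_pos: [0.5009, -0.303, 0.1974]
tool_rot: [-3.141, -0.0, 0.086]
contact_force: [-0.1, 0.7, -0.1]
gripper_width: 0.006
grip_force: 0.0
```

View pics/s3.png

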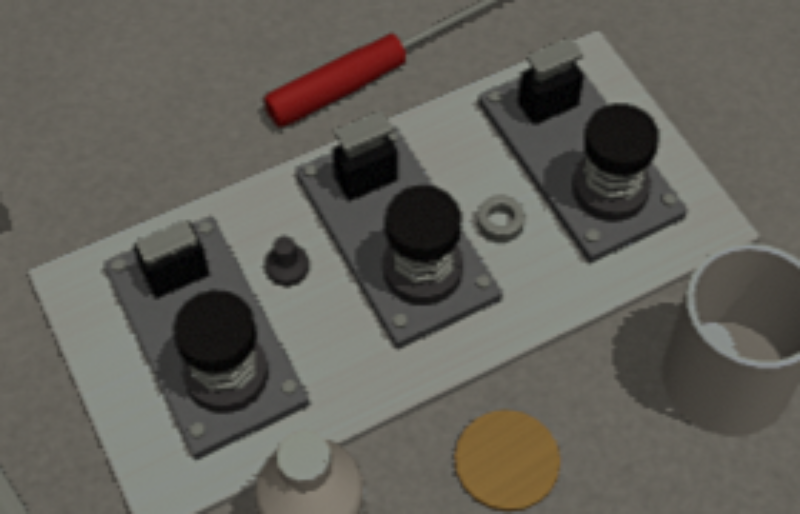

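The right mount's tag (168,242) now sits low on its housing. The other two tags (365,132) and (555,58) are still up, all three caps are free, and the loose parts are unmoved.

```bash
python3 -c "
from plant import ctrl
print(ctrl.close_job())"
```

```text
the job is handed in; nothing more can be done
None
```

I pressed the caps from left to right and found the right-hand mount's spring the softest. I pushed its tag down to its stop, left the other two tags up and all three caps free, and handed the job in at about 13 s.

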